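Unlock the die dock and draw out its slide

ROBOT

A 6-joint arm with a two-finger parallel gripper is mounted at the origin on the work surface. World frame = base frame: x ahead of the robot, y to its left, z up, the work surface at z = 0. Lengths are in m, angles in degrees, forces in N, time in s.
With the tool pointing down it reaches from about 0.425 to 1.125 m from the base axis. Payload 14.9 kg.
Tool frame: the origin (TCP) lies midway between the tips of the shut fingers; the grasp point (between the pads) lies 19 mm behind it (ctrl.tcp_to_grasp is the distance from the TCP to the grasp point, in m); z points along the fingers, y is the line along which they close (so a half turn about z gives the same grasp; the last joint's range is limited). The gripper opens to 91 mm and grips with 3 to 60 N. Pads are 32 mm wide; open, the fingers measure 118 mm over their backs; the gripper's body (76 mm by 178 mm) begins 60 mm behind the grasp point.
Start: joints at [63.409, 21.709, 99.362, -0, 58.929, -1.908], TCP at [0.292, 0.636, 0.193] pointing down, gripper open.
Joint ranges: [-158.91, 158.91], [-42.39, 125.64], [0.06, 152.35], [-60.88, 240.88], [17.5, 164.5], [-176.32, 176.32]. Speed limits (degrees/s): [108.29, 108.29, 136.94, 180, 180, 180].

INTERFACE

Orientations are given as [roll, pitch, yaw] about the fixed x, y, z axes, in that order (R = Rz(yaw) Ry(pitch) Rx(roll)).
In Python, from rig import readout, optics, ctrl gives the robot as it stands. The module is installed in compiled form; this text tells all that it offers.
- The arm moves only by the shell command python3 -m jog 'ROWS' [OPENING] [FORCE]. ROWS is JSON, a list of rows, each a list of 2 entries, a list of its own where there are three numbers: the shift along the tool's x, y, z in units of 40 mm (1.0 is 40 mm), then the turn, a rotation vector about the tool's x, y, z in rad. A call has exactly 5 rows; each row is the pose to reach, as a shift and turn from the pose commanded when the call began, along the tool's axes at that moment; what a row does not reach only later rows make up. A row lasts 1/12 s, in which the tool goes at most 41.7 mm and 7.16 degrees, less where a joint would pass 70% of its speed; a pose out of reach is approached as far as the arm can. A call with a gripper value outside its range is refused whole. OPENING is the gripper's target within -1 to 1 (fully open at 1, half-way at 0, shut at -1), set as the call begins (- or left out, the last holds). The fingers move at their own pace and stop on an object; FORCE is the grip in N (left out, the last holds). Time passes only in rows, so rows that repeat a pose let the fingers close, or fill a call up. It gives the time, the measured TCP pose, the force, the opening and the grip force at its end, in the units of the state.
- readout.state(): the state, without advancing time (a new reading comes with each control period).
- optics.snapshot(name): name is "scene" or "side" or "wrist"; returns a dict with "frame" (480x640x3 uint8, red, green, blue), "fx", "fy", "cx", "cy" (pixels), "position" and "rotation" of the camera in the world; the wrist camera has in their place "tool_from_camera" (4x4, takes a point from camera to tool coordinates, whose origin is the TCP and whose axes are the flange's). Camera axes: x right, y up, looking along -z (the intrinsics and any distortion apply to the point x, -y, -z); pixel columns grow to the right and rows downward; lengths in m; the calibration is good to about 2 mm. The wrist camera is an equidistant fisheye: a pixel r from the principal point sees the ray r / f radians off the axis. A picture is of the moment at which its call begins: read the wrist's pose just before it. There is no depth.
- ctrl.sign_off(): hands the job in; it is judged then, once.
The state is a dict: "clock": time; "joint_positions": joint angles; "joint_velocities": joint speeds; "tau": joint torques, N m; "ee_pos": TCP position; "tool_rot": TCP orientation; "force": force on the tool from outside, world axes, zero at the start; "ft_torque": the same for the moment, N m; "grip_width": finger opening in m; "gripper_force": force on a finger pad.
Only numpy, scipy, OpenCV 4.12 (cv2) and the standard library are available. Lean on these libraries where they do the work, as an engineer would, in place of code of your own. Each camera call takes 0.05 s, during which the arm holds its last target. There are 200 camera calls.

TASK

Press the red lever of the blue die dock down until it clicks over and stays down by itself, which lifts the bolt that locks the die slide. Then draw the aluminium die slide straight out of its channel by its black handle, keep it level, and lay it flat in the red tray without dropping it, leaving the lever latched down and the jar, the brass ferrule and the wrench where they are.

Things in the scene. Friction and masses are not known exactly. Their poses are not given: they have to be found in the camera images.
- dock: Die dock fixed to the bench (place and yaw vary): blue block 100 x 110 mm (x, y), top at z = 56 mm, on a dark steel base plate 10 mm thick reaching x = -70 to +240, y = -65 to +65 mm. Origin: on the bench under the block's middle. x points from the channel mouth (block face at x = -50 mm) towards the lever's red pad. A bolt guide stands on the block at x = 0, to z = 76 mm.
- channel_mouth (a point): Middle of the channel floor at the mouth, 30 mm above the bench, axes as the dock's. The channel is 67 mm wide and 13.5 mm high (roof underside at z = 43.5 mm) and runs level along x from here to an end stop 87 mm in; the slide comes out along -x.
- lever_pivot (a point): On the pivot axis of the steel rocker lever, parallel to the dock's y, at dock x = +35, y = 0, z = 105 mm, axes as the dock's. Two blue cheeks at dock x = 20 to 50 mm, up to z = 119 mm, carry it.
- release_lever (a joint): Lever angle (rad): 0 at rest, pad end sloping up by 0.45; grows as the pad goes down; 0.60 = hard stop. An over-centre spring strut resists (about 9 N at the pad at first, fading) up to about 0.42; beyond that it snaps down to the stop and holds. The lever's short end lifts a 12 mm round steel bolt (dock x = y = 0) by 32 mm/rad: at 0 it is 10 mm deep in the slide and locks it, above 0.40 it is clear.
- lever_pad (a point): Centre of the top face of the lever's red plastic pad, 50 mm (along the lever) x 64 mm (across) x 10 mm thick: 155 mm from the pivot along the lever and 8 mm above its centre line. About 180 mm above the bench at rest; fully down it has dropped about 90 mm and moved about 18 mm farther from the block. Press it down from above.
- die_slide: Die slide, loose: flat aluminium plate 140 (x) x 64 (y) x 12 mm, about 0.3 kg, dark round die on top, black upright handle. Origin: centre of its underside. Home, its axes are the dock's, its origin is at dock x = -35, z = 30 mm, and 55 mm of it stick out. Clearance 1.5 mm each side and above: smooth, but it binds if tilted or turned. Free after 85 mm of travel. A 16 mm square hole at its x = +35 mm takes the bolt.
- slide_grip (a point): Point to pinch on the die slide's black handle: plate centre line, slide x = -45 mm, 38 mm above the plate's underside, axes as the slide's. The handle is an upright block 40 mm long (slide x), 20 mm wide (slide y), from 12 to 58 mm above the underside; pinch it across its 20 mm width.
- tray: Open red steel tray fixed to the bench (place and yaw vary), outside 200 (x) x 130 (y) x 22 mm high, walls and floor 4 mm thick. Origin: centre of its underside. The slide fits flat inside when their long sides are within about 0.35 rad of parallel, either way round.
- grease_jar: Bystander: white jar with a black cap, 68 mm across, 100 mm high, standing; origin at the centre of its base.
- ferrule: Bystander: brass hose ferrule, 40 mm across, 72 mm high, standing; origin at the centre of its base.
- wrench: Bystander: steel wrench 180 mm long lying along its x axis on the bench; origin near its middle.

How it is judged:
By the outcome, as a careful person would: the job done as asked, in the order asked, and still so for the second after the job is handed in, with the robot touching nothing.
It also fails if it takes over 58 s, if anything falls off the work surface, if the arm or the gripper's body presses on something with over 40 N, if the wrist force passes 120 N, or if a joint passes its speed limit or range.

## Working session

There is one attempt and no reset: what is moved stays moved. The work goes in short steps, Python scripts to look and compute and a shell command to move; the robot and the scene stay as the last step left them, time stands still between calls to the robot, and variables do not carry over. Pictures are saved under pics/ and viewed, at most 10 in all, crops included, and the job is handed in when it is done.

```bash
mkdir -p pics
python3 - <<'E'
from rig import readout, optics, ctrl
import cv2,pickle
s=readout.state();print(s)
d={}
for n in("scene","side"):
    c=optics.snapshot(n);d[n]=c;cv2.imwrite(f"pics/{n}0.png",c["frame"][:,:,::-1]);print(n,{k:v for k,v in c.items() if k!="frame"})
pickle.dump(d,open("c0.pkl","wb"))
E
```

```text
{'clock': 0.0, 'joint_positions': array([ 6.34069633e+01,  2.17359259e+01,  9.93956786e+01,  3.13971844e-04,
        5.89258046e+01, -1.90913461e+00]), 'joint_velocities': array([-0.06461517,  0.02478975, -0.02202152, -0.03045474,  0.14895196,
        0.02624311]), 'tau': array([-2.93717669e-03, -7.63691711e+01, -4.34379137e+01,  6.48710132e-02,
        4.23994835e-02, -5.75540298e-05]), 'ee_pos': array([0.29216557, 0.63567089, 0.19221925]), 'tool_rot': array([-1.79942632e+02, -2.18116285e-03,  1.55315935e+02]), 'force': array([ 0.01290963, -0.21665893, -0.62227456]), 'ft_torque': array([0.03100944, 0.04598639, 0.00015394]), 'gripper_force': 0.0, 'grip_width': 0.09136120464735863}
scene {'fx': 616.3362838116859, 'fy': 616.3362838116859, 'cx': 312.83371781813565, 'cy': 234.47577915045883, 'position': array([ 1.25989957, -0.6397929 ,  0.8364079 ]), 'rotation': array([5.24996484e+01, 3.13329382e-02, 4.71619791e+01])}
side {'fx': 480.2886624005267, 'fy': 480.2886624005267, 'cx': 319.53379179994806, 'cy': 235.56534727403968, 'position': array([ 0.05214114, -0.56959749,  0.59100495]), 'rotation': array([ 59.59697448,  -0.65887634, -42.14401187])}
```

View pics/scene0.png

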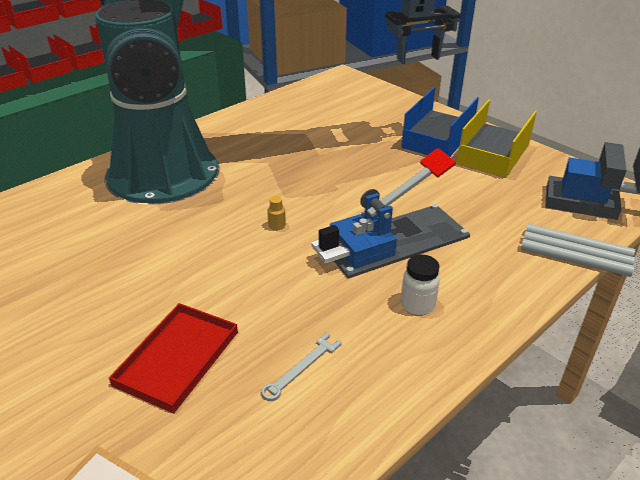

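View pics/side0.png

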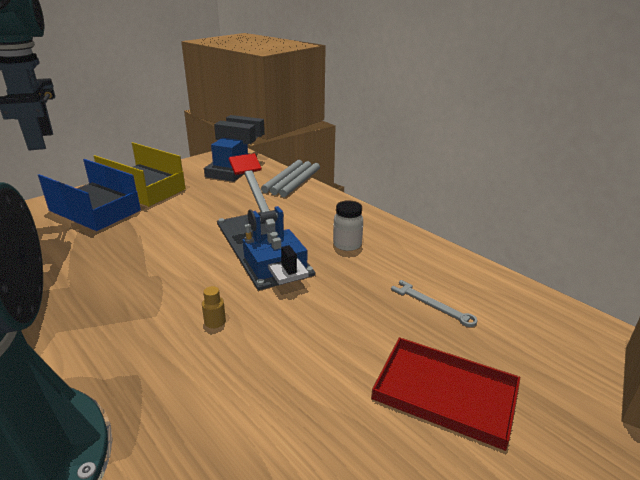

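```bash
cat > lib.py <<'E'
import numpy as np, cv2, pickle
from scipy.spatial.transform import Rotation as R
from scipy.optimize import least_squares, minimize
def proj(c,P):
    r=R.from_euler('xyz',c["rotation"],degrees=True).as_matrix()
    q=(np.atleast_2d(P)-c["position"])@r
    return np.c_[c["fx"]*q[:,0]/-q[:,2]+c["cx"],c["fy"]*-q[:,1]/-q[:,2]+c["cy"]]
def place(p,L):  # p=x,y,yaw(rad)
    return np.asarray(L)@R.from_euler('z',p[2]).as_matrix().T+[p[0],p[1],0]
def red(f):
    f=f.astype(int);return ((f[...,0]>110)&(f[...,1]<60)&(f[...,2]<60)).astype(np.uint8)
def onplane(c,uv,z):
    r=R.from_euler('xyz',c["rotation"],degrees=True).as_matrix()
    d=r@np.array([(uv[0]-c["cx"])/c["fx"],-(uv[1]-c["cy"])/c["fy"],-1])
    return c["position"]+d*(z-c["position"][2])/d[2]
E
cat > fit.py <<'E'
from lib import *
d=pickle.load(open("c0.pkl","rb"));S,D=d["scene"],d["side"]
# dock
obs=[(S,(347,274),(-70,-65,5)),(S,(469,236),(240,-65,10)),(S,(432,207),(240,65,10)),(D,(219,222),(240,65,10)),(D,(262,288),(-70,65,10)),(D,(314,271),(-70,-65,10))]
L=[]
a=np.cos(.45),np.sin(.45)
pc=np.array([35+155*a[0]-8*a[1],0,105+155*a[1]+8*a[0]]);print("pad local",pc)
pads=[pc+[s*25*a[0],t*32,s*25*a[1]] for s in(-1,1) for t in(-1,1)]
masks={}
for n,c in d.items():
    k,lab,st,ce=cv2.connectedComponentsWithStats(red(c["frame"]))
    for i in range(1,k):
        if st[i,4]>150:print(n,st[i],ce[i])
f=lambda p:np.ravel([proj(c,place(p,np.array([l])/1000))[0]-uv for c,uv,l in obs])
p=least_squares(f,[.8,.3,1.3],loss='soft_l1').x;print("dock",p[:2],np.degrees(p[2]),f(p).round(1))
for c in(S,D):print("padcorners",proj(c,place(p,np.array(pads)/1000)).round(),"ctr",proj(c,place(p,pc[None]/1000)).round(1))
# tray
ob=[(S,(180,304)),(S,(238,323)),(S,(110,378)),(D,(402,340)),(D,(519,376)),(D,(373,389))]
for c,uv in ob:print(onplane(c,uv,.022).round(3))
pickle.dump(p,open("dock.pkl","wb"))
E
python3 fit.py
```

```text
pad local [171.08957659   0.         179.62323461]
scene [   0    0  102   33 1629] [44.86003683 12.63842848]
scene [177   0  45  41 928] [199.52586207  21.66487069]
scene [   0   35  104   57 2168] [46.63376384 64.48431734]
scene [421 149  35  28 544] [437.91544118 161.93933824]
scene [ 110  303  127  102 5656] [173.78429986 356.30162659]
side [229 153  32  20 440] [244.45227273 162.52727273]
side [ 373  338  142  102 6529] [448.82141216 391.60713739]
side [507 377  13  64 151] [513.00662252 408.74834437]
dock [0.5754477  0.13160924] 74.06975983234359 [-0.8  4.5  0.1 -1.6  2.2 -2.6 -0.5 -1.  -0.4  0.   5.6  1.2]
padcorners [[435. 176.]
 [417. 161.]
 [454. 162.]
 [436. 148.]] ctr [[435.2 161.5]]
padcorners [[265. 168.]
 [238. 173.]
 [258. 153.]
 [231. 157.]] ctr [[247.9 162.8]]
[ 0.469 -0.25   0.022]
[ 0.583 -0.2    0.022]
[ 0.539 -0.433  0.022]
[ 0.577 -0.21   0.022]
[ 0.652 -0.384  0.022]
[ 0.46  -0.25   0.022]
```

```bash
cat >> fit.py <<'E'
def hull(c,p,P):
    m=np.zeros((1920,2560),np.uint8);q=proj(c,place(p,P))*4+1.5
    cv2.fillConvexPoly(m,cv2.convexHull(q.round().astype(np.int32)),1);return cv2.resize(m.astype(np.float32),(640,480),interpolation=cv2.INTER_AREA)
box=np.array([(x,y,z) for x in(-.1,.1) for y in(-.065,.065) for z in(0,.022)])
M=[]
for n,c in d.items():
    m=red(c["frame"]);w=np.zeros_like(m)
    sl=np.s_[295:420,100:250] if n=="scene" else np.s_[330:455,365:530];w[sl]=m[sl]
    h=cv2.convexHull(cv2.findNonZero(w));cv2.fillConvexPoly(w,h,1);M.append((c,w))
g=lambda p:sum(np.abs(hull(c,p,box)-w).sum() for c,w in M)
r=minimize(g,[.56,-.315,np.radians(-66)],method='Nelder-Mead',options=dict(initial_simplex=[[.56,-.315,-1.15],[.57,-.315,-1.15],[.56,-.305,-1.15],[.56,-.315,-1.05]]))
t=r.x;print("tray",t[:2],np.degrees(t[2]),r.fun);pickle.dump(t,open("tray.pkl","wb"))
blk=np.array([(x,y,56) for x,y in((-50,-55),(50,-55),(50,55),(-50,55))])/1000
base=np.array([(x,y,10) for x,y in((-70,-65),(240,-65),(240,65),(-70,65))])/1000
sl=np.array([(x,y,42) for x,y in((-105,-32),(-50,-32),(-50,32),(-105,32))])/1000
pd=np.array(pads)[[0,1,3,2]]/1000
ims=[]
for c,(x0,y0,w,h) in((S,(300,140,180,140)),(D,(210,140,120,155))):
    k=4 if c is S else 4; k=2.9 if 0 else k
    im=cv2.resize(c["frame"][y0:y0+h,x0:x0+w,::-1],None,fx=k,fy=k,interpolation=cv2.INTER_CUBIC)
    for P,col in((blk,(0,255,255)),(base,(0,255,0)),(sl,(255,0,255)),(pd,(255,255,0))):
        cv2.polylines(im,[((proj(c,place(p,P))-[x0,y0]+.5)*k).round().astype(np.int32)],True,col,1)
    ims.append(cv2.resize(im,(int(im.shape[1]*560/im.shape[0]*.66),int(560*.66))))
cv2.imwrite("pics/ov1.png",np.hstack(ims))
print(np.hstack(ims).shape)
E
python3 fit.py|tail -2
```

```text
tray [ 0.55926267 -0.31568477] -69.09528741692651 1685.375
(369, 761, 3)
```

View pics/ov1.png

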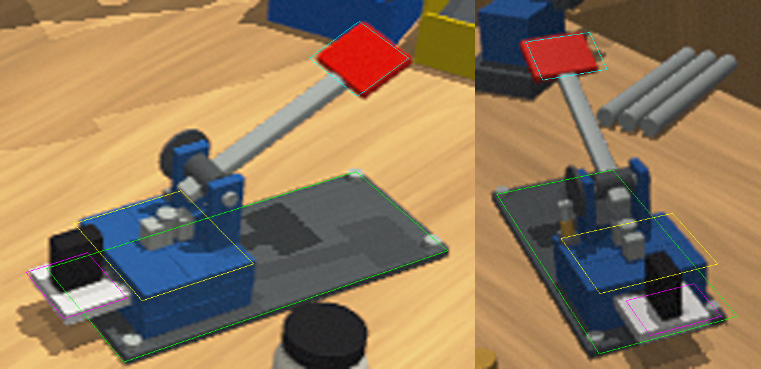

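Run:
```python
from lib import *
d=pickle.load(open("c0.pkl","rb"))
for n,c in d.items():
    print(n,proj(c,[[0,0,0],[.292,.636,.192],[.292,.636,.36]]).round(1))
t=pickle.load(open("tray.pkl","rb"))
box=np.array([(x,y,.022) for x,y in((-.1,-.065),(.1,-.065),(.1,.065),(-.1,.065))])
k=[]
for n,c in d.items():
    print(n,proj(c,place(t,box)).round(1).tolist())
    m=red(c["frame"]);w=np.zeros_like(m)
    sl=np.s_[295:420,100:250] if n=="scene" else np.s_[330:455,365:530];w[sl]=m[sl]
    h=cv2.convexHull(cv2.findNonZero(w));print(cv2.approxPolyDP(h,4,True)[:,0].tolist())
```

```text
scene [[162.6 171. ]
 [417.   66.1]
 [423.9   1.6]]
side [[ -6.1 471.2]
 [ 44.  150.6]
 [ 22.   75.5]]
scene [[180.2, 301.4], [108.9, 376.0], [172.4, 404.4], [238.6, 323.2]]
[[236, 324], [234, 336], [174, 411], [110, 378], [179, 303]]
side [[372.2, 386.5], [508.9, 439.1], [521.2, 375.3], [399.8, 334.9]]
[[519, 377], [508, 440], [373, 389], [399, 338]]
```

```bash
cat > go.py <<'E'
# usage: go.py x y z yaw  -> shift (units of 40mm) and rotvec in tool axes, from current measured pose
import sys;from lib import *;from rig import readout
s=readout.state();x=list(map(float,sys.argv[1:]))
r0=R.from_euler('xyz',s["tool_rot"],degrees=True);r1=R.from_euler('xyz',[180,0,x[3]],degrees=True)
d=r0.inv().apply(np.array(x[:3])-s["ee_pos"])
print(s["clock"],s["ee_pos"].round(4),s["tool_rot"].round(2),"force",s["force"].round(1),"| shift",(d/.04).round(3),"mm",np.linalg.norm(d)*1e3//1,"rot",(r0.inv()*r1).as_rotvec().round(4))
E
python3 go.py .575 .13 .40 74
python3 - <<'E'
from rig import optics
c=optics.snapshot("wrist");print({k:v for k,v in c.items() if k!="frame"})
E
```

```text
0.1 [0.2922 0.6357 0.1923] [-179.95   -0.    155.32] force [-0.1 -0.8  0.1] | shift [-11.704  -8.54   -5.185] mm 615.0 rot [-8.0000e-04  7.0000e-04  1.4193e+00]
{'fx': 371.64829954431775, 'fy': 371.64829954431775, 'cx': 320.47910040940565, 'cy': 234.92208024624264, 'tool_from_camera': array([[ 1.97159027e-03,  9.63088106e-01,  2.69179146e-01,
         7.52699343e-02],
       [ 9.99998053e-01, -1.87631970e-03, -6.11210957e-04,
        -1.19191847e-03],
       [-8.35838687e-05,  2.69179827e-01, -9.63089930e-01,
        -1.92073088e-01],
       [ 0.00000000e+00,  0.00000000e+00,  0.00000000e+00,
         1.00000000e+00]])}
```

```bash
python3 -m jog '[[[0,0,-1],[0,0,0.1]],[[0,0,-2],[0,0,0.2]],[[0,0,-3],[0,0,0.3]],[[-0.5,-0.5,-4],[0,0,0.4]],[[-1,-1,-5],[0,0,0.5]]]' -1 && python3 go.py .575 .13 .40 74
```

```text
clock: 0.57
ee_pos: [0.3087, 0.5907, 0.3825]
tool_rot: [180.0, -0.0, 126.5]
force: [0.2, 0.3, 0.1]
grip_width: 0.0609
gripper_force: 0.0
0.5667 [0.3087 0.5907 0.3825] [180.    -0.   126.46] force [0.2 0.3 0.1] | shift [-13.219  -1.49   -0.439] mm 532.0 rot [ 0.000e+00 -1.000e-04  9.156e-01]
```

```bash
python3 -m jog '[[[-1,-0.1,0],[0,0,0.1]],[[-2,-0.2,0],[0,0,0.2]],[[-3,-0.35,0],[0,0,0.3]],[[-4,-0.5,0],[0,0,0.4]],[[-5,-0.6,0],[0,0,0.5]]]' >/dev/null && python3 go.py .60 .20 .40 74
```

```text
0.9833 [0.4094 0.4143 0.3808] [-180.      0.     97.76] force [0.3 0.1 0.9] | shift [-5.951  3.997 -0.48 ] mm 287.0 rot [-1.000e-04  1.000e-04  4.147e-01]
```

```bash
python3 -m jog '[[[-0.8,0.6,0],[0,0,0.1]],[[-1.6,1.2,-0.1],[0,0,0.2]],[[-2.4,1.7,-0.2],[0,0,0.3]],[[-3.2,2.2,-0.3],[0,0,0.4]],[[-4,2.7,-0.4],[0,0,0.415]]]' >/dev/null && python3 -m jog '[[[-0.9,0.7,0],[0,0,0]],[[-1.2,1.8,0],[0,0,0]],[[-1.2,1.8,0],[0,0,0]],[[-1.2,1.8,0],[0,0,0]],[[-1.2,1.8,0],[0,0,0]]]'
cat > wr.py <<'E'
import sys;from lib import *;from rig import readout,optics
s=readout.state();c=optics.snapshot("wrist");n=sys.argv[1]
T=np.eye(4);T[:3,:3]=R.from_euler('xyz',s["tool_rot"],degrees=True).as_matrix();T[:3,3]=s["ee_pos"]
c["W"]=T@c["tool_from_camera"];pickle.dump(c,open(n+".pkl","wb"));cv2.imwrite("pics/"+n+".png",c["frame"][:,:,::-1])
E
cat >> lib.py <<'E'
def wproj(c,P):
    q=(np.atleast_2d(P)-c["W"][:3,3])@c["W"][:3,:3];x,y,z=q[:,0],-q[:,1],-q[:,2]
    r=np.hypot(x,y);th=np.arctan2(r,z);k=th/np.maximum(r,1e-9)
    return np.c_[c["fx"]*x*k+c["cx"],c["fy"]*y*k+c["cy"]]
def wplane(c,uv,z):
    a=(uv[0]-c["cx"])/c["fx"];b=(uv[1]-c["cy"])/c["fy"];th=np.hypot(a,b)
    d=np.array([a*np.sin(th)/th,-b*np.sin(th)/th,-np.cos(th)]);d=c["W"][:3,:3]@d
    return c["W"][:3,3]+d*(z-c["W"][2,3])/d[2]
E
python3 wr.py w1
```

```text
clock: 1.82
ee_pos: [0.5946, 0.207, 0.3964]
tool_rot: [-180.0, 0.0, 74.2]
force: [-0.6, -0.9, -0.2]
grip_width: 0.0003
gripper_force: 0.0
```

View pics/w1.png

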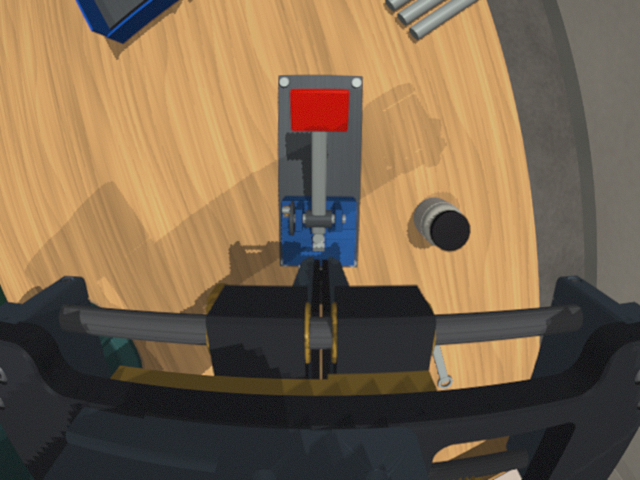

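Run:
```python
from lib import *
c=pickle.load(open("w1.pkl","rb"))
A=wplane(c,(279,76),.01)[:2];B=wplane(c,(363,76),.01)[:2];print(A,B,np.linalg.norm(A-B))
m=red(c["frame"]);m[:60]=0;m[160:]=0;mu=cv2.moments(m,True);u=(mu["m10"]/mu["m00"],mu["m01"]/mu["m00"]);print(u)
for s in [(291,89),(349,90),(349,132),(290,130)]:print(wplane(c,s,.18)[:2])
Pc=wplane(c,u,.1796)[:2]
obs=[((279,76),(240,65,10)),((363,76),(240,-65,10)),(u,(171.1,0,179.6)),(u,(171.1,0,179.6)),((357,197),(50,-55,56)),((281,196),(50,55,56)),((359,266),(-50,-55,56)),((281,266),(-50,55,56))]
f=lambda p:np.ravel([wproj(c,place(p,np.array([l])/1000))[0]-uv for uv,l in obs])
r=least_squares(f,[.575,.13,1.29],x_scale=[.1,.1,.1],loss='soft_l1');p=r.x
print("dock",p[:2],np.degrees(p[2]),f(p).reshape(-1,2).round(1).tolist())
pickle.dump(p,open("dock.pkl","wb"))
for n,l in dict(press=(182,0,200),grip=(-80,0,68),jar=(0,0,0)).items():print(n,place(p,np.array([l])/1000).round(4))
print("jar",wplane(c,(449,230),.1))
```

```text
[0.57863829 0.38404498] [0.70271219 0.34922682] 0.12886674193751393
(319.23768823768825, 109.55107855107855)
[0.59802841 0.3351666 ]
[0.65807704 0.31710885]
[0.64568045 0.2723243 ]
[0.58454059 0.29182182]
dock [0.57327381 0.13979619] 73.65694860350871 [[-0.9, -2.5], [-0.2, -1.6], [0.4, 0.5], [0.4, 0.5], [-0.3, 2.9], [0.3, 3.1], [-4.7, -1.5], [1.3, -2.3]]
press [[0.6245 0.3144 0.2   ]]
grip [[0.5508 0.063  0.068 ]]
jar [[0.5733 0.1398 0.    ]]
jar [0.75548703 0.10511741 0.1       ]
```

```bash
python3 go.py .6245 .3144 .21 74
```

```text
1.8667 [0.5942 0.2075 0.3966] [-1.7996e+02  1.0000e-02  7.4250e+01] force [-0.4  0.2 -0. ] | shift [2.778 0.008 4.664] mm 217.0 rot [-0.0006  0.0002  0.0044]
```

```bash
python3 -m jog '[[[0.9,0,0.8],[0,0,0]],[[1.8,0,1.7],[0,0,0]],[[2.5,0,2.6],[0,0,0]],[[2.78,0,3.6],[0,0,0]],[[2.78,0,4.4],[0,0,0]]]' -1 >/dev/null; python3 -m jog '[[[0,0,0.3],[0,0,0]],[[0,0,0.6],[0,0,0]],[[0,0,0.9],[0,0,0]],[[0,0,1.2],[0,0,0]],[[0,0,1.5],[0,0,0]]]'; python3 -m jog '[[[0,0,0.3],[0,0,0]],[[0,0,0.6],[0,0,0]],[[0,0,0.9],[0,0,0]],[[0,0,1.1],[0,0,0]],[[0,0,1.3],[0,0,0]]]'; python3 go.py .6245 .3144 .095 74
```

```text
clock: 2.7
ee_pos: [0.6255, 0.3131, 0.1695]
tool_rot: [179.9, -0.1, 74.2]
force: [-0.1, -0.5, 3.3]
grip_width: 0.0005
gripper_force: 2.5
clock: 3.12
ee_pos: [0.6259, 0.3134, 0.1173]
tool_rot: [179.9, -0.1, 74.2]
force: [0.4, 1.5, 4.4]
grip_width: 0.0003
gripper_force: 1.8
3.1167 [0.6259 0.3134 0.1173] [ 1.7987e+02 -1.3000e-01  7.4210e+01] force [0.4 1.5 4.4] | shift [ 0.013 -0.042  0.558] mm 22.0 rot [ 0.0022 -0.0023  0.0037]
```

```bash
python3 -m jog '[[[0,0,0.15],[0,0,0]],[[0,0,0.3],[0,0,0]],[[0,0,0.45],[0,0,0]],[[0,0,0.55],[0,0,0]],[[0,0,0.55],[0,0,0]]]' | egrep 'pos|force'; python3 -m jog '[[[0,0,-0.5],[0,0,0]],[[0,0,-1.2],[0,0,0]],[[0,0,-2],[0,0,0]],[[-0.8,0,-2.8],[0,0,0]],[[-1.8,0,-3.2],[0,0,0]]]'; python3 wr.py w2
```

```text
ee_pos: [0.6239, 0.3126, 0.0932]
force: [-0.0, -0.3, 0.2]
gripper_force: 0.0
clock: 3.95
ee_pos: [0.6075, 0.2491, 0.2241]
tool_rot: [179.8, -0.1, 74.4]
force: [0.2, -0.2, 0.7]
grip_width: 0.0005
gripper_force: 0.0
```

View pics/w2.png

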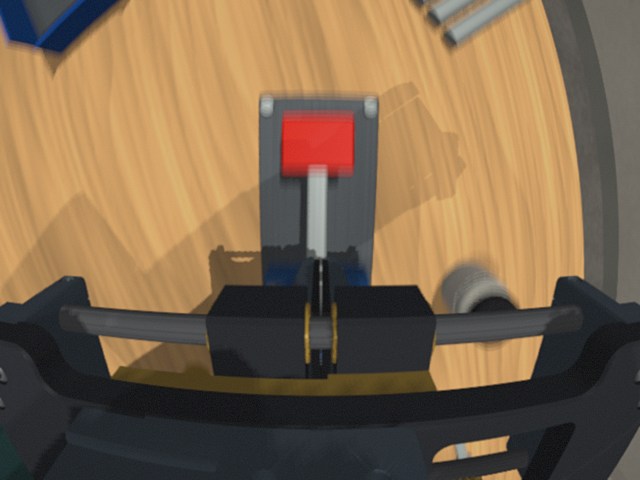

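```bash
python3 - <<'E'
from lib import *
c=pickle.load(open("w2.pkl","rb"));p=pickle.load(open("dock.pkl","rb"))
m=red(c["frame"]);m[:90]=0;m[200:]=0;mu=cv2.moments(m,True);u=(mu["m10"]/mu["m00"],mu["m01"]/mu["m00"])
print(u,wproj(c,place(p,[[.1895,0,.0897],[.1711,0,.1796]])))
print(place(p,[[-.17,0,.25]]))
E
python3 go.py .5255 -.023 .25 74
```

```text
(311.8864126527678, 147.4237958303379) [[318.07887057 133.70519454]
 [317.23973797 162.20270935]]
[[ 0.52543788 -0.02333481  0.25      ]]
4.0 [0.6063 0.2434 0.2259] [ 1.7977e+02 -8.0000e-02  7.4270e+01] force [ 5.7 -1.   3.7] | shift [-6.958 -0.135 -0.612] mm 279.0 rot [ 0.004  -0.0014  0.0046]
```

```bash
python3 -m jog '[[[-1,0,-0.6],[0,0,0]],[[-2,0,-0.6],[0,0,0]],[[-3,0,-0.6],[0,0,0]],[[-4,0,-0.6],[0,0,0]],[[-5,-0.1,-0.6],[0,0,0]]]' 0 >/dev/null; python3 -m jog '[[[-1,0,0],[0,0,0]],[[-2,0,0],[0,0,0]],[[-2,0,0],[0,0,0]],[[-2,0,0],[0,0,0]],[[-2,0,0],[0,0,0]]]'; python3 wr.py w3
python3 - <<'E'
from rig import optics
import cv2
c=optics.snapshot("side");cv2.imwrite("pics/s3.png",c["frame"][:,:,::-1])
E
```

```text
clock: 4.83
ee_pos: [0.5265, -0.0204, 0.2447]
tool_rot: [180.0, -0.0, 74.2]
force: [-0.3, -0.2, 0.7]
grip_width: 0.0456
gripper_force: 0.0
```

View pics/w3.png

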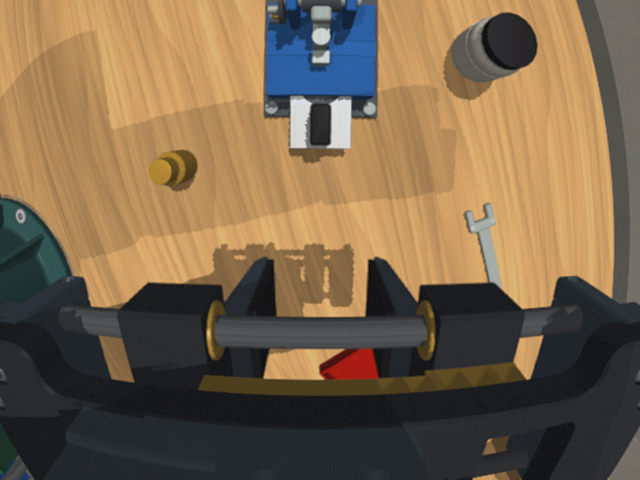

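Run:
```python
from lib import *
c=pickle.load(open("w3.pkl","rb"))
obs=[((290,149),(-105,32,42)),((351,149),(-105,-32,42)),((264,117),(-70,65,10)),((377,117),(-70,-65,10)),((265,97),(-50,55,56)),((377,98),(-50,-55,56))]
f=lambda p:np.ravel([wproj(c,place(p,np.array([l])/1000))[0]-uv for uv,l in obs])
p=least_squares(f,[.575,.13,1.29],x_scale=.1).x
print("dock",p[:2],np.degrees(p[2]),f(p).reshape(-1,2).round(1).tolist())
pickle.dump(p,open("dock2.pkl","wb"));p0=pickle.load(open("dock.pkl","rb"))
for n,l in dict(grip=(-80,0,68)).items():print(n,place(p,np.array([l])/1000).round(4),place(p0,np.array([l])/1000).round(4))
print("handle top",wproj(c,place(p,np.array([(x,y,88) for x in(-100,-60) for y in(10,-10)])/1000)).round(0).tolist())
print("ferr",wplane(c,(160,170),.072),wplane(c,(290,149),.042),wplane(c,(351,149),.042))
```

```text
dock [0.57208156 0.1368994 ] 74.0567246106873 [[0.2, -0.2], [-0.1, 0.0], [-0.4, 0.8], [0.7, 1.3], [1.5, -0.6], [-1.9, -1.1]]
grip [[0.5501 0.06   0.068 ]] [[0.5508 0.063  0.068 ]]
handle top [[310.0, 145.0], [331.0, 145.0], [310.0, 103.0], [332.0, 103.0]]
ferr [0.37754601 0.06634632 0.072     ] [0.51214223 0.04454909 0.042     ] [0.57416501 0.02713329 0.042     ]
```

View pics/s3.png

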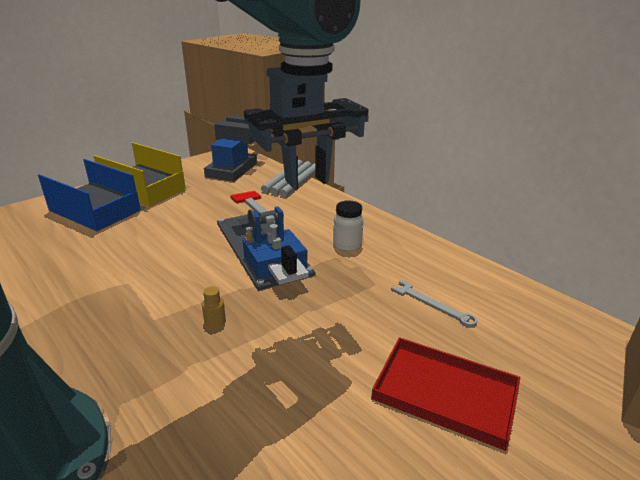

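```bash
python3 go.py .5501 .060 .12 74.06;python3 go.py .5501 .060 .049 74.06
```

```text
4.9333 [ 0.5267 -0.0196  0.2446] [ 1.80e+02 -1.00e-02  7.43e+01] force [0.6 1.  0.4] | shift [2.074 0.025 3.114] mm 149.0 rot [ 0.     -0.0001  0.0042]
4.9333 [ 0.5267 -0.0196  0.2446] [ 1.80e+02 -1.00e-02  7.43e+01] force [0.6 1.  0.4] | shift [2.074 0.025 4.889] mm 212.0 rot [ 0.     -0.0001  0.0042]
```

```bash
python3 -m jog '[[[0.6,0,0.5],[0,0,0]],[[1.3,0,1],[0,0,0]],[[1.9,0,1.6],[0,0,0]],[[2.07,0.02,2.2],[0,0,0.004]],[[2.07,0.02,2.8],[0,0,0.004]]]' >/dev/null; python3 -m jog '[[[0,0,0.2],[0,0,0]],[[0,0,0.4],[0,0,0]],[[0,0,0.4],[0,0,0]],[[0,0,0.4],[0,0,0]],[[0,0,0.4],[0,0,0]]]' >/dev/null; python3 go.py .5501 .060 .049 74.06
```

```text
5.7667 [0.5505 0.059  0.1178] [ 1.7991e+02 -4.0000e-02  7.4000e+01] force [-0.2 -0.1  0.2] | shift [ 0.022 -0.019  1.72 ] mm 68.0 rot [ 0.0016 -0.0006 -0.001 ]
```

```bash
python3 -m jog '[[[0,0,0.4],[0,0,0]],[[0,0,0.8],[0,0,0]],[[0,0,1.2],[0,0,0]],[[0,0,1.5],[0,0,0]],[[0.02,0,1.72],[0,0,0]]]' >/dev/null; python3 -m jog '[[[0,0,0],[0,0,0]],[[0,0,0],[0,0,0]],[[0,0,0],[0,0,0]],[[0,0,0],[0,0,0]],[[0,0,0],[0,0,0]]]' -1 15;python3 -m jog '[[[0,0,0],[0,0,0]],[[0,0,0],[0,0,0]],[[0,0,0],[0,0,0]],[[0,0,0],[0,0,0]],[[0,0,0],[0,0,0]]]' -1 40;  python3 go.py .5501 .060 .049 74.06
```

```text
clock: 6.6
ee_pos: [0.5504, 0.0598, 0.0485]
tool_rot: [179.9, -0.0, 74.0]
force: [0.2, -1.3, 5.0]
grip_width: 0.0198
gripper_force: 15.0
clock: 7.02
ee_pos: [0.5504, 0.0598, 0.0485]
tool_rot: [179.9, -0.0, 74.0]
force: [-1.7, 0.4, 7.2]
grip_width: 0.0198
gripper_force: 40.0
7.0167 [0.5504 0.0598 0.0485] [ 1.7995e+02 -2.0000e-02  7.4020e+01] force [-1.7  0.4  7.2] | shift [ 0.004 -0.008 -0.012] mm 0.0 rot [ 0.0009 -0.0003 -0.0007]
```

```bash
python3 -m jog '[[[-0.1,0,-0.01],[0,0,0]],[[-0.2,0,-0.01],[0,0,0]],[[-0.3,0,-0.01],[0,0,0]],[[-0.4,0,-0.01],[0,0,0]],[[-0.5,0,-0.01],[0,0,0]]]'; python3 go.py .5501 .060 .049 74.06
```

```text
clock: 7.43
ee_pos: [0.5442, 0.04, 0.0481]
tool_rot: [-180.0, -0.0, 74.0]
force: [1.0, 0.1, -1.2]
grip_width: 0.0198
gripper_force: 40.0
7.4333 [0.5442 0.04   0.0481] [-180.   -0.   74.] force [ 1.   0.1 -1.2] | shift [ 0.52   0.004 -0.022] mm 20.0 rot [-0.    -0.    -0.001]
```

```bash
python3 -m jog '[[[-0.15,0,0],[0,0,0]],[[-0.35,0,0],[0,0,0]],[[-0.55,0,0],[0,0,0]],[[-0.75,0,0],[0,0,0]],[[-0.95,0,0],[0,0,0]]]' | egrep 'pos|rot|force'; python3 -m jog '[[[-0.2,0,0],[0,0,0]],[[-0.4,0,0],[0,0,0]],[[-0.6,0,0],[0,0,0]],[[-0.9,0,0],[0,0,0]],[[-1.3,0,0],[0,0,0]]]'| egrep 'pos|rot|force';python3 -m jog '[[[-0.2,0,-0.0],[0,0,0]],[[-0.4,0,-0.2],[0,0,0]],[[-0.6,0,-0.5],[0,0,0]],[[-0.7,0,-0.8],[0,0,0]],[[-0.7,0,-1],[0,0,0]]]'| egrep 'pos|rot|force'; python3 wr.py w4
```

```text
ee_pos: [0.5333, 0.0031, 0.0479]
tool_rot: [-180.0, 0.0, 74.0]
force: [-0.2, 0.5, -3.9]
gripper_force: 40.0
ee_pos: [0.5194, -0.0467, 0.0482]
tool_rot: [180.0, -0.0, 74.1]
force: [-0.6, -0.6, -3.2]
gripper_force: 40.0
ee_pos: [0.5125, -0.0737, 0.0903]
tool_rot: [179.9, -0.0, 74.0]
force: [0.3, -0.1, -3.3]
gripper_force: 40.0
```

View pics/w4.png

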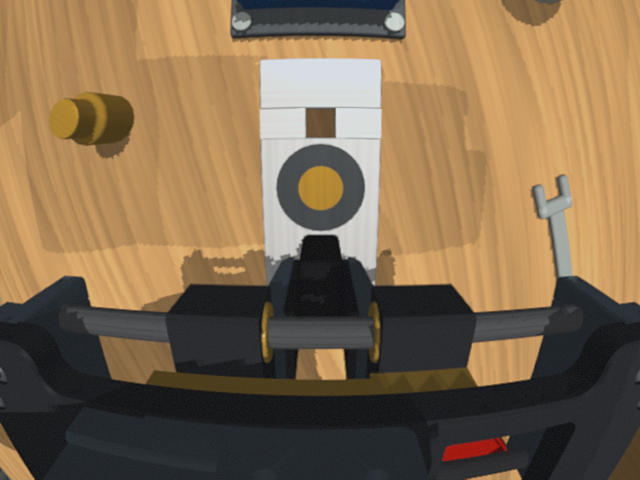

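```bash
python3 go.py .575 -.358 .16 111
```

```text
8.7333 [ 0.5133 -0.0734  0.0913] [ 1.798e+02 -2.000e-02  7.399e+01] force [ 2.6  0.6 -1.7] | shift [-6.414  3.451 -1.707] mm 299.0 rot [ 0.0035  0.0008 -0.646 ]
```

```bash
python3 -m jog '[[[-0.2,0.1,-0.3],[0,0,-0.03]],[[-0.5,0.3,-0.7],[0,0,-0.07]],[[-1,0.6,-1.1],[0,0,-0.12]],[[-1.6,0.9,-1.5],[0,0,-0.17]],[[-2.3,1.3,-1.7],[0,0,-0.22]]]' >/dev/null; python3 go.py .575 -.358 .16 111
```

```text
9.15 [ 0.5374 -0.1759  0.1586] [1.7987e+02 3.0000e-02 8.6850e+01] force [ 1.1  0.1 -3.2] | shift [-4.493  1.19  -0.03 ] mm 185.0 rot [ 0.0021  0.001  -0.4214]
```

```bash
python3 -m jog '[[[-0.7,0.2,0],[0,0,-0.07]],[[-1.4,0.4,0],[0,0,-0.14]],[[-2.1,0.6,0],[0,0,-0.21]],[[-2.8,0.8,0],[0,0,-0.28]],[[-3.4,0.95,0],[0,0,-0.34]]]' >/dev/null;python3 -m jog '[[[-0.4,0.2,0],[0,0,-0.05]],[[-0.7,0.5,0],[0,0,-0.08]],[[-0.9,0.6,0],[0,0,-0.08]],[[-0.9,0.6,0],[0,0,-0.08]],[[-0.9,0.6,0],[0,0,-0.08]]]'|egrep force; python3 go.py .575 -.358 .16 111; python3 wr.py w5
```

```text
force: [-1.2, 0.0, -3.0]
gripper_force: 40.0
9.9833 [ 0.5993 -0.341   0.156 ] [-1.7998e+02 -2.0000e-02  1.1065e+02] force [-1.2  0.  -3. ] | shift [-0.182 -0.719 -0.099] mm 29.0 rot [-0.0003 -0.0004 -0.0062]
```

View pics/w5.png

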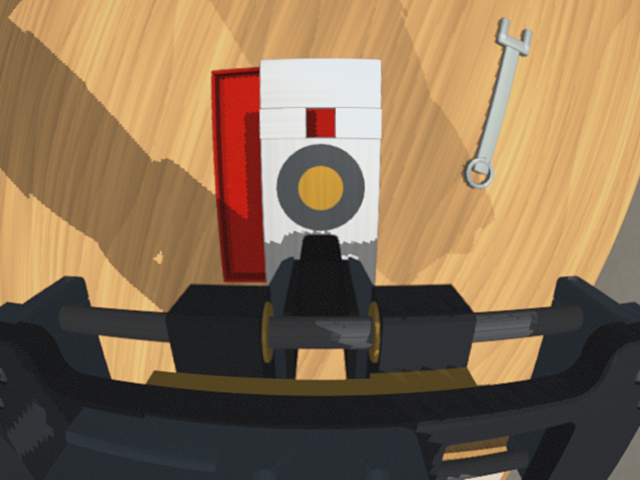

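Run:
```python
from lib import *
c=pickle.load(open("w5.pkl","rb"))
A=wplane(c,(211,71),.022)[:2];B=wplane(c,(222,283),.022)[:2];e=(A-B)/np.linalg.norm(A-B)
print(A,B,np.linalg.norm(A-B),np.degrees(np.arctan2(e[1],e[0])))
n=np.array([-e[1],e[0]]);C=(A+B)/2-.065*n;print("centre",C,"tcp",C-.045*e)
```

```text
[ 0.46070773 -0.2497601 ] [ 0.53246052 -0.43596642] 0.19955264218776464 111.07368351653754
centre [ 0.55723684 -0.31949133] tcp [ 0.57341742 -0.36148167]
```

Length 199.6 mm matches the tray (200 mm), and the centre agrees with the outside-camera fit to within 5 mm.

```bash
python3 go.py .5734 -.3615 .0235 111; python3 -m jog '[[[-0.1,-0.2,0],[0,0,-0.006]],[[-0.25,-0.5,0],[0,0,-0.006]],[[-0.25,-0.75,0.2],[0,0,-0.006]],[[-0.25,-0.75,0.5],[0,0,-0.006]],[[-0.25,-0.75,0.9],[0,0,-0.006]]]'|egrep force;python3 -m jog '[[[0,0,0.3],[0,0,0]],[[0,0,0.6],[0,0,0]],[[0,0,0.9],[0,0,0]],[[0,0,1.1],[0,0,0]],[[0,0,1.2],[0,0,0]]]'|egrep force;  python3 go.py .5734 -.3615 .0235 111
```

```text
10.0333 [ 0.599  -0.3408  0.156 ] [-1.7998e+02 -4.0000e-02  1.1066e+02] force [ 0.1 -0.1 -2.9] | shift [-0.261 -0.78   3.312] mm 136.0 rot [-0.0004 -0.0006 -0.006 ]
force: [0.7, -0.4, -4.0]
gripper_force: 40.0
force: [-0.0, 0.6, -3.8]
gripper_force: 40.0
10.8667 [ 0.5744 -0.3611  0.0704] [-1.7995e+02 -8.0000e-02  1.1103e+02] force [-0.   0.6 -3.8] | shift [-1.000e-03 -2.600e-02  1.173e+00] mm 46.0 rot [-0.0009 -0.0014  0.0006]
```

```bash
python3 -m jog '[[[0,0,0.25],[0,0,0]],[[0,0,0.5],[0,0,0]],[[0,0,0.7],[0,0,0]],[[0,0,0.9],[0,0,0]],[[0,0,1.05],[0,0,0]]]'|egrep 'pos|force';  python3 -m jog '[[[0,0,0.03],[0,0,0]],[[0,0,0.06],[0,0,0]],[[0,0,0.09],[0,0,0]],[[0,0,0.12],[0,0,0]],[[0,0,0.12],[0,0,0]]]'|egrep 'pos|force'
```

```text
ee_pos: [0.5748, -0.3614, 0.0291]
force: [-0.2, 0.4, -3.7]
gripper_force: 40.0
ee_pos: [0.5751, -0.3617, 0.0255]
force: [0.2, 0.8, -3.7]
gripper_force: 40.0
```

Still free; ease down until the weight leaves the wrist.

```bash
python3 -m jog '[[[0,0,0.02],[0,0,0]],[[0,0,0.04],[0,0,0]],[[0,0,0.06],[0,0,0]],[[0,0,0.06],[0,0,0]],[[0,0,0.06],[0,0,0]]]'|egrep 'pos|force';  python3 -m jog '[[[0,0,0.01],[0,0,0]],[[0,0,0.02],[0,0,0]],[[0,0,0.02],[0,0,0]],[[0,0,0.02],[0,0,0]],[[0,0,0.02],[0,0,0]]]'|egrep 'pos|force'
```

```text
ee_pos: [0.5752, -0.3617, 0.0235]
force: [-2.3, 1.3, 4.8]
gripper_force: 40.0
ee_pos: [0.5756, -0.3619, 0.0235]
force: [-4.1, 3.5, 15.3]
gripper_force: 40.0
```

```bash
python3 -m jog '[[[0,0,-0.03],[0,0,0]],[[0,0,-0.03],[0,0,0]],[[0,0,-0.03],[0,0,0]],[[0,0,-0.03],[0,0,0]],[[0,0,-0.03],[0,0,0]]]' - 10|egrep 'pos|force'; python3 -m jog '[[[0,0,0],[0,0,0]],[[0,0,0],[0,0,0]],[[0,0,0],[0,0,0]],[[0,0,0],[0,0,0]],[[0,0,0],[0,0,0]]]' -0.1|egrep 'width|force'; python3 -m jog '[[[0,0,-0.3],[0,0,0]],[[0,0,-0.8],[0,0,0]],[[0,0,-1.4],[0,0,0]],[[0,0,-2.1],[0,0,0]],[[0,0,-2.8],[0,0,0]]]'|egrep 'pos|width|force'; python3 -m jog '[[[0,0,-0.8],[0,0,0]],[[-1,0,-1.6],[0,0,0]],[[-2,0,-2],[0,0,0]],[[-2.5,0,-2],[0,0,0]],[[-2.5,0,-2],[0,0,0]]]'|egrep 'pos|width|force'
python3 - <<'E'
from rig import optics
import cv2,numpy as np
f=[optics.snapshot(n)["frame"][:,:,::-1] for n in("side","scene")]
cv2.imwrite("pics/end.png",np.hstack([f[0][140:460,180:560],f[1][130:450,90:490]]))
E
```

```text
ee_pos: [0.575, -0.3616, 0.0234]
force: [-1.5, 1.6, 3.5]
gripper_force: 10.0
force: [-0.1, -0.8, -0.1]
grip_width: 0.041
gripper_force: 0.0
ee_pos: [0.5748, -0.3615, 0.1372]
force: [0.1, -0.4, -0.1]
grip_width: 0.0413
gripper_force: 0.0
ee_pos: [0.6127, -0.4597, 0.219]
force: [0.3, -0.1, 0.3]
grip_width: 0.0407
gripper_force: 0.0
```

View pics/end.png

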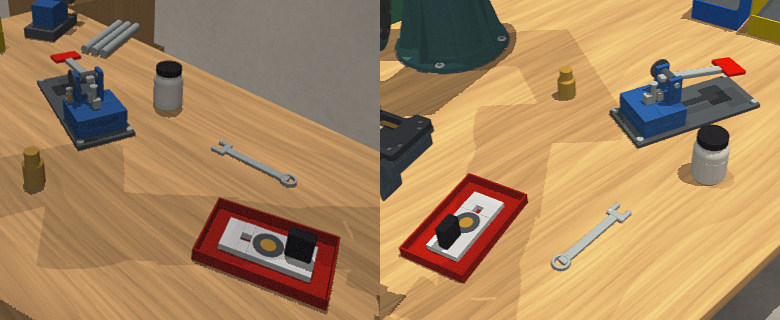

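```bash
python3 -c "
from rig import ctrl;print(ctrl.sign_off())"
```

```text
the job is handed in; nothing more can be done
None
```

The lever is latched down, the die slide lies flat in the red tray, and the jar, ferrule and wrench look unmoved in the final pictures. I handed the job in at about 13 s on the robot's clock; the hand-in gave no verdict.

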